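# Find the loaded tin by its weight and put it on the scale

### The job

Three identical closed tins hang on the hooks of the goldsmith's stand; one holds a brass bar, the others only a wooden blank. Find out by feel which tin is the heavy one, lift it up and off its hook by its wooden handle and set it upright and gently on the middle of the scale's pan. The two light tins belong on their own hooks and must hang there at the end: raise them a little to feel their weight, but never let go of a light one on the scale or have two tins away from their hooks at once. Leave everything else on the bench where it is.

Things in the scene. Friction and masses are not known exactly. Their poses are not given: they have to be found in the camera images.
- tin_a: closed steel tin on the left (+y) hook, like the other two. Origin: centre of underside; z up, x along the hook. Tin 52x52 mm, lid top at z=51. Bail legs at y=+-21 mm carry a crossbar along y (8 mm in x, z=95 to 101) that rests on the hook. Square wooden handle 18x18 mm on it, z=101 to 156; grip at about z=134, fingertips above the hook's lip. About 0.1 kg light, 0.5 kg with the bar.
- tin_b: closed steel tin on the middle hook, like the other two. Origin: centre of underside; z up, x along the hook. Tin 52x52 mm, lid top at z=51. Bail legs at y=+-21 mm carry a crossbar along y (8 mm in x, z=95 to 101) that rests on the hook. Square wooden handle 18x18 mm on it, z=101 to 156; grip at about z=134, fingertips above the hook's lip. About 0.1 kg light, 0.5 kg with the bar.
- tin_c: closed steel tin on the right (-y) hook, like the other two. Origin: centre of underside; z up, x along the hook. Tin 52x52 mm, lid top at z=51. Bail legs at y=+-21 mm carry a crossbar along y (8 mm in x, z=95 to 101) that rests on the hook. Square wooden handle 18x18 mm on it, z=101 to 156; grip at about z=134, fingertips above the hook's lip. About 0.1 kg light, 0.5 kg with the bar.
- hook_left (a point): left hook's seat: upper face of a flat steel J-hook 14 mm wide, 155 mm above the bench, where the bail's crossbar rests. Its lip stands 14 mm above the seat, 14 to 18 mm towards the stand's -x (the open end, facing the robot); the back rail is 71 mm towards +x, its top 163 mm above the bench.
- hook_mid (a point): mid hook's seat: upper face of a flat steel J-hook 14 mm wide, 155 mm above the bench, where the bail's crossbar rests. Its lip stands 14 mm above the seat, 14 to 18 mm towards the stand's -x (the open end, facing the robot); the back rail is 71 mm towards +x, its top 163 mm above the bench.
- hook_right (a point): right hook's seat: upper face of a flat steel J-hook 14 mm wide, 155 mm above the bench, where the bail's crossbar rests. Its lip stands 14 mm above the seat, 14 to 18 mm towards the stand's -x (the open end, facing the robot); the back rail is 71 mm towards +x, its top 163 mm above the bench.
- stand: fixed dark wooden stand: base, two posts and a back rail 340 mm long, and three steel hooks 105 mm apart along its y; origin on the bench under the middle hook's seat; the hooks point to its -x
- scale: fixed grey spring platform scale, housing 130 x 130 x 28 mm, with a square steel pan above; origin on the bench under the pan's centre
- pan_top (a point): centre of the upper face of the scale's square pan (120 x 120 mm), 64 mm above the bench when unloaded; it moves with the pan
- scale_pan (a joint): how far the scale's spring pan is pressed down (m): 0 empty, at most 0.025; about 1.5 mm under a tin with a wooden blank, about 10 mm under the one with the brass bar
- hammer: bystander: small hammer, 200 mm, lying in front of the stand, along its y; origin near the middle of its underside
- jar: bystander: glass jar, 56 mm wide, 75 high, beside the scale; origin at the centre of its underside
- can: bystander: dark steel can, 68 mm wide, 80 high, beside the scale; origin at the centre of its underside
- dish: bystander: dark steel dish, 90 mm wide, 20 high, before the scale; origin at the centre of its underside
- band: bystander: plain brass ring, 25 mm wide, 9 high, lying on the bench in front of the hammer; origin at the centre of its underside
- anvil: bystander: flat steel bench block 70 x 70 x 25 mm, on the left of the bench; origin at the centre of its underside
Things that resemble listed ones, but are neither listed nor needed, are in the scene too. What is shaped like the tin_b but purple is not meant. Leave any blue look-alike of the tin_c alone.

How it is judged (in metres and radians):
On the way:
1. one tin is off its hook, held by the fingers clear of the stand (((distance of tin_a from where it was at the start of the episode above 0.06 m and contact force between tin_a and stand below 0.05 N and contact force between the fingers and tin_a above 1 N) or (distance of tin_b from where it was at the start of the episode above 0.06 m and contact force between tin_b and stand below 0.05 N and contact force between the fingers and tin_b above 1 N) or (distance of tin_c from where it was at the start of the episode above 0.06 m and contact force between tin_c and stand below 0.05 N and contact force between the fingers and tin_c above 1 N))), for 0.2 s.
At the end, for the whole second after the job is handed in: One tin stands at rest on the scale's pan, upright within 0.12 rad, its centre within 34 mm of the pan's centre, and the pan is pressed down by more than 5 mm (only the tin with the brass bar is heavy enough); the two other tins hang at rest on their own hooks, within 30 mm of where they started (((horizontal distance between tin_a and pan_top below 0.034 m and z of tin_a in the frame of pan_top between -0.006 and 0.006 m and angle between tin_a's own z axis and vertical below 0.12 rad and linear speed of each of tin_a, tin_b, tin_c below 0.03 m/s and contact force between tin_a and scale above 0.5 N and distance of each of tin_b, tin_c from where it was at the start of the episode below 0.03 m and contact force between each of tin_b, tin_c and stand above 0.3 N and angle between each of tin_b, tin_c's own z axis and vertical below 0.25 rad) or (horizontal distance between tin_b and pan_top below 0.034 m and z of tin_b in the frame of pan_top between -0.006 and 0.006 m and angle between tin_b's own z axis and vertical below 0.12 rad and linear speed of each of tin_b, tin_a, tin_c below 0.03 m/s and contact force between tin_b and scale above 0.5 N and distance of each of tin_a, tin_c from where it was at the start of the episode below 0.03 m and contact force between each of tin_a, tin_c and stand above 0.3 N and angle between each of tin_a, tin_c's own z axis and vertical below 0.25 rad) or (horizontal distance between tin_c and pan_top below 0.034 m and z of tin_c in the frame of pan_top between -0.006 and 0.006 m and angle between tin_c's own z axis and vertical below 0.12 rad and linear speed of each of tin_c, tin_a, tin_b below 0.03 m/s and contact force between tin_c and scale above 0.5 N and distance of each of tin_a, tin_b from where it was at the start of the episode below 0.03 m and contact force between each of tin_a, tin_b and stand above 0.3 N and angle between each of tin_a, tin_b's own z axis and vertical below 0.25 rad)) and value of joint scale_pan above 0.005 m); the robot touches nothing.
It fails at once if a second tin is carried away from its hook (two tins more than 60 mm from where they started) (distance of each of tin_a, tin_b from where it was at the start of the episode above 0.06 m or distance of each of tin_a, tin_c from where it was at the start of the episode above 0.06 m or distance of each of tin_b, tin_c from where it was at the start of the episode above 0.06 m).
It fails at once if a light tin is let go on the scale (a tin on the pan, the gripper's TCP over 170 mm from the tin's underside, the pan down by less than 5 mm) (value of joint scale_pan below 0.005 m and ((contact force between tin_a and scale above 0.3 N and distance between the grasp point and tin_a above 0.17 m) or (contact force between tin_b and scale above 0.3 N and distance between the grasp point and tin_b above 0.17 m) or (contact force between tin_c and scale above 0.3 N and distance between the grasp point and tin_c above 0.17 m))).
It fails at once if a tin is dropped or pressed hard on the scale (more than 22 N) (contact force between any of tin_a, tin_b, tin_c and scale above 22 N).
It fails at once if a bystander is pushed more than 30 mm from its place (distance of any of hammer, jar, can, dish, band, anvil from where it was at the start of the episode above 0.03 m).
It also fails if it takes over 67 s, if anything falls off the work surface, if the arm or the gripper's body presses on something with over 40 N, if the wrist force passes 120 N, or if a joint passes its speed limit or range.

### The arm

A 6-joint arm with a two-finger parallel gripper is mounted at the origin on the work surface. World frame = base frame: x ahead of the robot, y to its left, z up, the work surface at z = 0. Lengths are in mm, angles in rad, forces in N, time in s.
With the tool pointing down it reaches from about 275 to 1000 mm from the base axis. Payload 8.4 kg.
Tool frame: the origin (TCP) lies between the finger pads, 19 mm behind the fingertips; this is the grasp point; z points along the fingers, y is the line along which they close (so a half turn about z gives the same grasp; the last joint's range is limited). The gripper opens to 85 mm and grips with 20 to 120 N. Pads are 22 mm wide; open, the fingers measure 114 mm over their backs; the gripper's body (76 mm by 85 mm) begins 54 mm behind the grasp point. The pads swing forward as they close: fully open they stand 13 mm farther back than shut.
Start: joints at [-1.313, 0.353, 1.633, -0, 1.155, -0.002], TCP at [160.553, -604.029, 249.981] pointing down, gripper open.
Joint ranges: [-2.63, 2.63], [-0.92, 2.1], [0.06, 2.66], [-1.3, 4.44], [0, 2.69], [-3.02, 3.02]. Speed limits (rad/s): [2.22, 2.22, 2.79, 3.14, 3.14, 3.14].

### API

Orientations are given as [roll, pitch, yaw] about the fixed x, y, z axes, in that order (R = Rz(yaw) Ry(pitch) Rx(roll)).
In Python, from rig import r, cams gives the robot as it stands. The module is installed in compiled form; this text tells all that it offers.
- The arm moves only by the tool send_rows, never from a script. Its argument "targets" is one flat list of numbers, 7 for each row, row after row: the shift along the tool's x, y, z in m, then the turn, a rotation vector about the tool's x, y, z in rad, then the opening, from -1 (shut) to 1 (fully open). In form: [tx, ty, tz, wx, wy, wz, fingers, tx, ty, tz, wx, wy, wz, fingers, ...]. A call has 1 to 12 rows; each row is the pose to reach, as a shift and turn from the pose commanded when the call began, along the tool's axes at that moment; what a row does not reach only later rows make up. A row lasts 1/12 s, in which the tool goes at most 41.7 mm and 7.16 degrees, less where a joint would pass 70% of its speed; a pose out of reach is approached as far as the arm can. A call with a gripper value outside its range is refused whole. The fingers move at their own pace and stop on an object; "grip_force" is the grip in N (left out, the last holds). Time passes only in rows, so rows that repeat a pose let the fingers close. It gives the time, the measured TCP pose, the force, the opening and the grip force at its end, in the units of the state.
- r.sense(): the state, without advancing time (a new reading comes with each control period).
- cams.grab_frame(name): name is "side" or "top" or "wrist"; returns a dict with "color" (400x640x3 uint8, blue, green, red), "fx", "fy", "cx", "cy" (pixels), "xyz" and "attitude" of the camera in the world. Camera axes: x right, y down, z forward; pixel columns grow to the right and rows downward; lengths in mm; the calibration is good to about 2 mm. A picture is of the moment at which its call begins. There is no depth.
- r.sign_off(): hands the job in; it is judged then, once.
The state is a dict: "clock": time; "qpos": joint angles; "qvel": joint speeds; "joint_efforts": joint torques, N m; "eef_pos": TCP position; "tcp_rot": TCP orientation; "contact_force": force on the tool from outside, world axes, zero at the start; "wrist_torque": the same for the moment, N m; "opening": opening from 0.0 (shut) to 1.0 (fully open); "grasp_force": force on a finger pad.
Only numpy, scipy, OpenCV 4.12 (cv2) and the standard library are available. Lean on these libraries where they do the work, as an engineer would, in place of code of your own. Each camera call takes 0.05 s, during which the arm holds its last target. There are 200 camera calls.

## Working session

There is one attempt and no reset: what is moved stays moved. The work goes in short steps, Python scripts to look and compute and a tool call to move; the robot and the scene stay as the last step left them, time stands still between calls to the robot, and variables do not carry over. Pictures are saved under pics/ and viewed, at most 10 in all, crops included, and the job is handed in when it is done.

Besides the shell and the picture viewer there is one more tool, called after "Call:" as a command line: name --argument value ..., lists and objects as JSON in quotes. send_rows: Moves the arm, as the interface text tells. Its arguments: {"type":"object","properties":{"targets":{"type":"array"},"grip_force":{"type":"number"}},"required":["targets"]}

```bash
mkdir -p pics; python3 - <<'E'
from rig import r,cams
import cv2,numpy as np
for n in ("top","side"):
    f=cams.grab_frame(n); cv2.imwrite(f"pics/{n}0.png",f["color"])
    print(n,{k:np.round(np.array(f[k]),4).tolist() for k in f if k!="color"})
print(r.sense())
E
```

```text
top {'fx': 492.7768, 'fy': 492.7768, 'cx': 313.5906, 'cy': 198.0618, 'xyz': [408.3864, -17.8438, 1382.2292], 'attitude': [-3.0479, 0.0074, -1.598]}
side {'fx': 377.5856, 'fy': 377.5856, 'cx': 323.2978, 'cy': 195.799, 'xyz': [220.4593, 738.8735, 690.2952], 'attitude': [-2.1947, 0.0199, -2.7843]}
{'clock': 0.1, 'qpos': array([-1.31340136e+00,  3.53599864e-01,  1.63407475e+00,  6.17267769e-06,
        1.15520547e+00, -2.42130417e-03]), 'qvel': array([-0.00252982, -0.00040985, -0.00159296,  0.00028099,  0.00090088,
        0.00131576]), 'joint_efforts': array([-6.93878610e-04, -6.06359553e+01, -3.42821074e+01, -1.05707559e-04,
        3.84985702e-03,  3.13541960e-06]), 'eef_pos': array([ 160.44750101, -603.62437692,  249.31723013]), 'tcp_rot': array([-3.14030524e+00, -8.76126808e-06,  2.59813772e-01]), 'contact_force': array([-0.73428608, -0.55244714,  0.46519646]), 'wrist_torque': array([-0.02477917, -0.01132574, -0.02551996]), 'grasp_force': 0.0, 'opening': 0.9986306227031592}
```

View pics/top0.png

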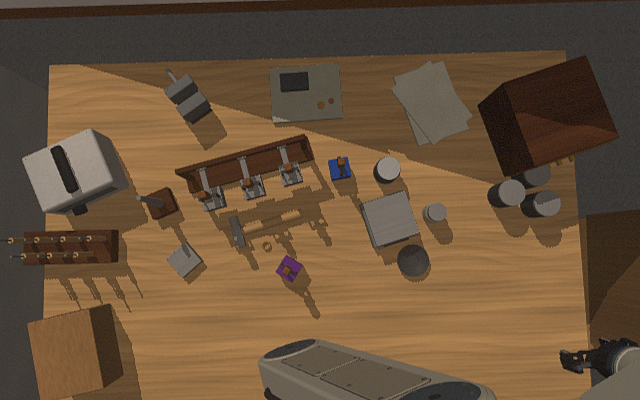

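View pics/side0.png

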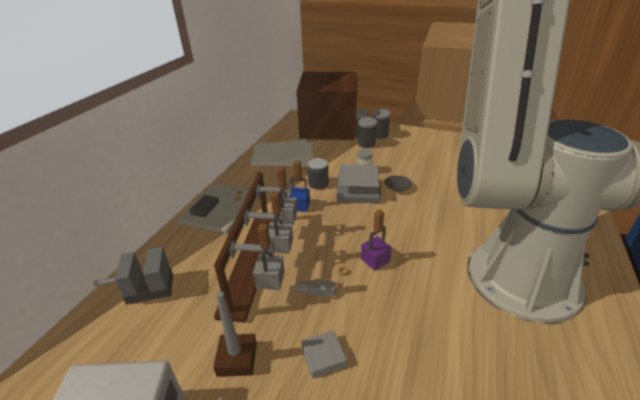

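The top view shows three grey tins on the stand at about (212,198), (252,187) and (290,175). The blue look-alike is at (340,168) and the purple one at (290,268); neither hangs on a hook. The scale pan is at (390,219). The grey tins on the hooks fit the description, and I'll confirm that in an enlarged crop.

```bash
python3 - <<'E'
import cv2
a=cv2.imread("pics/top0.png")[125:265,170:370]
cv2.imwrite("pics/crop1.png",cv2.resize(a,None,fx=4,fy=4,interpolation=cv2.INTER_CUBIC))
a=cv2.imread("pics/side0.png")[150:300,210:410]
cv2.imwrite("pics/crop2.png",cv2.resize(a,None,fx=4,fy=4,interpolation=cv2.INTER_CUBIC))
E
```

```text
(no output)
```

View pics/crop1.png

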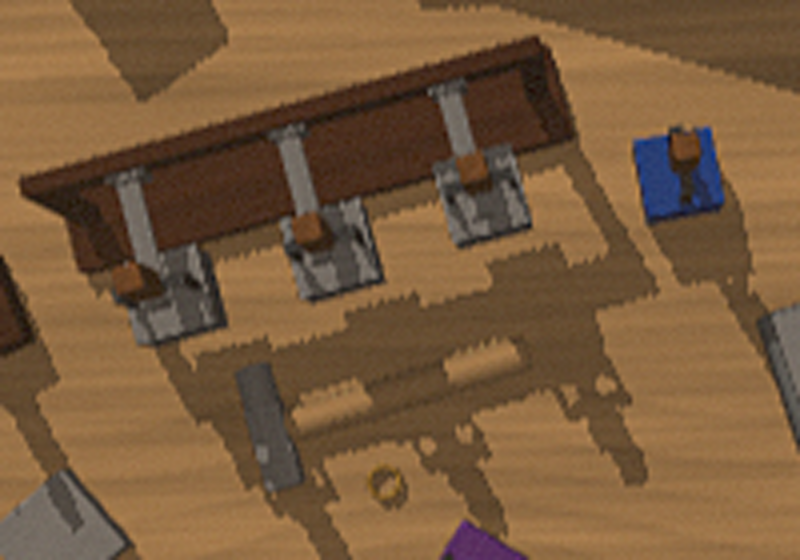

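View pics/crop2.png

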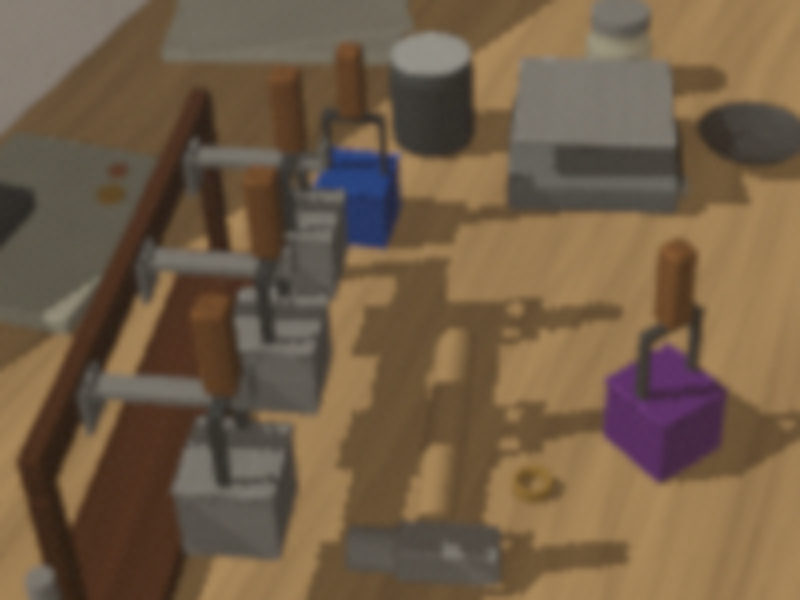

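The crops show three grey tins with orange handles on the hooks: tin_a's handle top is at about (203,195), tin_b's at (247,182) and tin_c's at (288,167). The blue and purple tins stand on the bench. Next I'll measure handle tops and pan centre.

```bash
cat > h.py <<'E'
import numpy as np,cv2
from scipy.spatial.transform import Rotation as R
def ray(f,uv):
    d=R.from_euler('xyz',f["attitude"]).apply([(uv[0]-f["cx"])/f["fx"],(uv[1]-f["cy"])/f["fy"],1.])
    return np.array(f["xyz"]),d
def plane(f,uv,z):
    o,d=ray(f,uv); return o+d*(z-o[2])/d[2]
def proj(f,p):
    c=R.from_euler('xyz',f["attitude"]).inv().apply(np.array(p,float)-f["xyz"])
    return np.round([f["cx"]+f["fx"]*c[0]/c[2],f["cy"]+f["fy"]*c[1]/c[2]],1)
E
python3 - <<'E'
from h import *
from rig import r,cams
f=cams.grab_frame("top"); s=cams.grab_frame("side")
im=f["color"]; hsv=cv2.cvtColor(im,cv2.COLOR_BGR2HSV)
for n,(u,v) in dict(a=(204,195),b=(247,182),c=(288,167)).items():
    w=hsv[v-9:v+10,u-9:u+10]
    m=((w[...,0]<14)&(w[...,1]>120)&(w[...,2]>60)).astype(np.uint8)
    k,l,st,ce=cv2.connectedComponentsWithStats(m); j=1+np.argmax(st[1:,4]); 
    br=(l==j)&(w[...,2]>np.percentile(w[...,2][l==j],45))
    ys,xs=np.nonzero(br)
    p=(xs.mean()+u-9,ys.mean()+v-9)
    print(n,st[j],np.round(ce[j]+[u-9,v-9],1),np.round(p,1),br.sum(),plane(f,p,216).round(1))
    print(np.where(l==j,w[...,2],0))
m=((hsv[...,1]<60)&(hsv[...,2]>90)).astype(np.uint8); m[:185]=0;m[255:]=0;m[:,:355]=0;m[:,423:]=0
c=max(cv2.findContours(m,0,2)[0],key=cv2.contourArea); q=cv2.minAreaRect(c); print(q); b=cv2.boxPoints(q)
B=np.array([plane(f,x,64) for x in b]);print(B.round(1),B.mean(0))
# rail top edge line
for p in [(175.5,170.5),(305,135)]: print(plane(f,p,163).round(1))
for p in [(240,250),(267,246)]: print(plane(f,p,15).round(1))
E
```

```text
a [ 3  4  8  9 33] [201.5 194.1] [201.8 193.6] 16 [536.4 253.8 216. ]
[[  0   0   0   0   0   0   0   0   0   0   0   0   0   0   0   0   0   0
    0]
 [  0   0   0   0   0   0   0   0   0   0   0   0   0   0   0   0   0   0
    0]
 [  0   0   0   0   0   0   0   0   0   0   0   0   0   0   0   0   0   0
    0]
 [  0   0   0   0   0   0   0   0   0   0   0   0   0   0   0   0   0   0
    0]
 [  0   0   0   0   0   0   0  89  82   0   0   0   0   0   0   0   0   0
    0]
 [  0   0   0   0   0   0   0 125 122  93   0   0   0   0   0   0   0   0
    0]
 [  0   0   0  90 113   0 109 107   0 100   0   0   0   0   0   0   0   0
    0]
 [  0   0   0 116   0 105   0   0   0 110   0   0   0   0   0   0   0   0
    0]
 [  0   0   0 112   0   0 107 109 114 120  79   0   0   0   0   0   0   0
    0]
 [  0   0   0   0 104   0 105   0   0 123   0   0   0   0   0   0   0   0
    0]
 [  0   0   0   0 101 104 112   0 110 112   0   0   0   0   0   0   0   0
    0]
 [  0   0   0   0 105  97 101  94  80   0   0   0   0   0   0   0   0   0
    0]
 [  0   0   0   0  87   0   0   0   0   0   0   0   0   0 
[... 3339 characters left out ...]
   0   0   0   0   0   0   0   0   0   0   0   0   0   0
    0]
 [  0   0   0   0   0   0   0   0   0   0   0   0   0   0   0   0   0   0
    0]
 [  0   0   0   0   0   0   0   0   0   0   0   0   0   0   0   0   0   0
    0]
 [  0   0   0   0   0   0   0   0   0   0   0   0   0   0   0   0   0   0
    0]
 [  0   0   0   0   0   0   0   0   0   0   0   0   0   0   0   0   0   0
    0]]
((389.5, 218.00001525878906), (45.853023529052734, 46.485477447509766), 71.56504821777344)
[[ 514.1 -136.1   64. ]
 [ 550.5 -255.9   64. ]
 [ 432.8 -289.3   64. ]
 [ 397.  -170.4   64. ]] [ 473.61188773 -212.93810759   64.        ]
[602.1 331.7 163. ]
[683.1   5.3 163. ]
[398.7 195.9  15. ]
[407.7 121.   15. ]
```

Call:
send_rows --targets '[0, 0, -0.04, 0, 0, 0, 1, 0.025, -0.028, -0.06, 0, 0, 0, 1, 0.05, -0.057, -0.08, 0, 0, 0, 1, 0.075, -0.086, -0.08, 0, 0, 0, 1, 0.1, -0.115, -0.08, 0, 0, 0, 1, 0.13, -0.145, -0.08, 0, 0, 0, 1, 0.155, -0.175, -0.08, 0, 0, 0, 1, 0.18, -0.2, -0.08, 0, 0, 0, 1, 0.205, -0.23, -0.08, 0, 0, 0, 1, 0.23, -0.26, -0.08, 0, 0, 0, 1, 0.255, -0.287, -0.08, 0, 0, 0, 1, 0.28, -0.315, -0.08, 0, 0, 0, 1]'

```text
clock: 1.2
eef_pos: [350.5, -226.0, 330.1]
tcp_rot: [3.141, -0.0, 0.26]
contact_force: [1.8, -0.9, -0.7]
opening: 1.001
grasp_force: 0.0
```

Call:
send_rows --targets '[0.025, -0.028, 0, 0, 0, 0, 1, 0.05, -0.057, 0, 0, 0, 0, 1, 0.075, -0.086, 0, 0, 0, 0, 1, 0.1, -0.115, 0, 0, 0, 0, 1, 0.13, -0.145, 0, 0, 0, 0, 1, 0.155, -0.175, 0, 0, 0, 0, 1, 0.18, -0.2, 0, 0, 0, 0, 1, 0.205, -0.23, 0, 0, 0, 0, 1, 0.23, -0.26, 0, 0, 0, 0, 1, 0.255, -0.287, 0, 0, 0, 0, 1, 0.28, -0.315, 0, 0, 0, 0, 1, 0.28, -0.315, 0, 0, 0, 0, 1]'

```text
clock: 2.2
eef_pos: [542.1, 153.8, 329.6]
tcp_rot: [-3.14, -0.002, 0.263]
contact_force: [-1.0, -0.4, -0.1]
opening: 1.0
grasp_force: 0.0
```

```bash
python3 - <<'E'
from h import *
from rig import r,cams
f=cams.grab_frame("wrist"); cv2.imwrite("pics/w1.png",f["color"])
print(f["xyz"],f["attitude"],f["fx"]); s=r.sense(); print(s["eef_pos"],s["tcp_rot"],s["contact_force"],s["clock"])
for p in [(536,254,216),(564,147,216),(595,47.5,216)]: print(proj(f,p))
E
```

```text
[610.02544312 172.31829468 452.82706135] [ 2.85797935e+00  1.79399301e-03 -1.30826409e+00] 301.3826403077437
[540.7794226  151.40417332 329.34293159] [-3.14112938e+00  2.90457173e-04  2.63092676e-01] [-0.57505969 -0.78344356 -0.40901174] 2.25
[200.5 179.9]
[338.5 180.9]
[469.2 175.9]
```

View pics/w1.png

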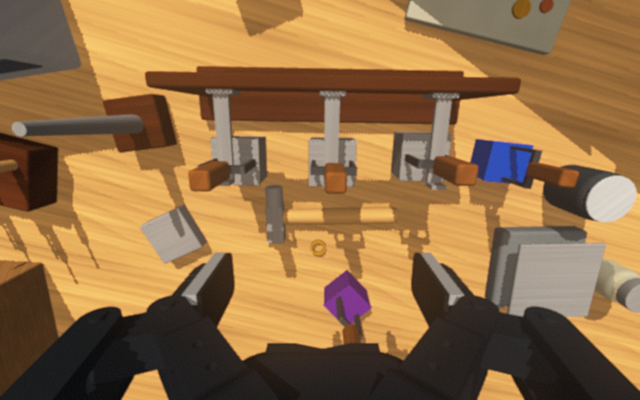

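The wrist view shows the three handles at (207,176), (336,178) and (458,170), square to the image, so the tool's yaw matches the stand. I'll take blob extents for exact positions.

```bash
python3 - <<'E'
from h import *
from rig import r,cams
f=cams.grab_frame("wrist"); im=f["color"]; hsv=cv2.cvtColor(im,cv2.COLOR_BGR2HSV)
print(hsv[180,336],hsv[176,205],hsv[200,300],hsv[172,455])
m=cv2.inRange(hsv,(4,150,60),(14,255,255)); m[:150]=0; m[200:]=0
m=cv2.morphologyEx(m,cv2.MORPH_CLOSE,np.ones((3,3)))
for c in cv2.findContours(m,0,2)[0]:
    if cv2.contourArea(c)>150: print(cv2.boundingRect(c))
c=np.hstack([cv2.resize(im[155:200,x:x+55],None,fx=4.8,fy=4.8,interpolation=cv2.INTER_CUBIC) for x in (183,310,430)])
cv2.imwrite("pics/w1c.png",c)
L=[plane(f,p,163).round(1) for p in [(220,95),(332,96),(441,97)]];print(L)
E
```

```text
[ 13 187 165] [ 13 188 133] [ 16 156 198] [ 13 181 145]
(322, 161, 22, 30)
(525, 160, 52, 26)
(185, 158, 41, 31)
(432, 154, 44, 33)
(0, 150, 26, 50)
[array([600.6, 264.1, 163. ]), array([626.1, 165.9, 163. ]), array([651. ,  70.1, 163. ])]
```

View pics/w1c.png

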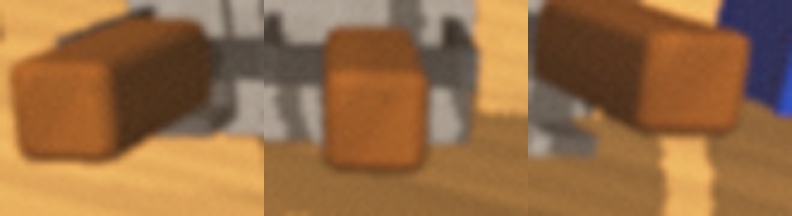

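```bash
python3 - <<'E'
from h import *
from rig import r,cams
f=cams.grab_frame("wrist"); s=r.sense(); p=s["eef_pos"]; Rt=R.from_euler('xyz',s["tcp_rot"])
P=[plane(f,x,216) for x in [(196.3,177.7),(333.3,179.6),(464.8,172.1)]]
for q in P: print(q.round(1), Rt.inv().apply(np.r_[q[:2],194]-p).round(1))
d=P[0]-P[2]; print(np.linalg.norm(d),np.arctan2(-d[0],d[1]))
print(p,s["tcp_rot"])
E
```

```text
[534.7 253.  216. ] [  22.4 -102.   135.4]
[561.5 146.9 216. ] [ 21.    7.4 135.4]
[594.4  47.7 216. ] [ 27.2 111.7 135.4]
213.79343196813178 0.2830592514592741
[539.48999813 148.73429763 329.45220844] [3.14128057e+00 1.39463844e-03 2.60891411e-01]
```

Call:
send_rows --targets '[0.012, 0.004, 0.02, 0, 0, 0, 1, 0.021, 0.007, 0.045, 0, 0, 0, 1, 0.021, 0.007, 0.07, 0, 0, 0, 1, 0.021, 0.007, 0.095, 0, 0, 0, 1, 0.021, 0.007, 0.115, 0, 0, 0, 1, 0.021, 0.007, 0.128, 0, 0, 0, 1, 0.021, 0.007, 0.134, 0, 0, 0, 1, 0.021, 0.007, 0.134, 0, 0, 0, 1, 0.021, 0.007, 0.134, 0, 0, 0, 1]' --grip_force 45

```text
clock: 3.1
eef_pos: [562.1, 146.6, 196.6]
tcp_rot: [3.142, -0.0, 0.259]
contact_force: [0.1, 0.0, -0.2]
opening: 1.002
grasp_force: 0.0
```

Call:
send_rows --targets '[0, 0, 0, 0, 0, 0, -1, 0, 0, 0, 0, 0, 0, -1, 0, 0, 0, 0, 0, 0, -1, 0, 0, 0, 0, 0, 0, -1, 0, 0, 0, 0, 0, 0, -1, 0, 0, 0, 0, 0, 0, -1, 0, 0, 0, 0, 0, 0, -1, 0, 0, 0, 0, 0, 0, -1, 0, 0, 0, 0, 0, 0, -1, 0, 0, 0, 0, 0, 0, -1]'

```text
clock: 3.93
eef_pos: [562.1, 147.5, 196.3]
tcp_rot: [-3.141, -0.0, 0.26]
contact_force: [-0.8, -0.1, 5.7]
opening: 0.207
grasp_force: 44.5
```

```bash
python3 - <<'E'
from h import *
from rig import r,cams
s=r.sense(); print({k:np.round(s[k],2) for k in ("eef_pos","contact_force","wrist_torque","opening","grasp_force","clock")})
f=cams.grab_frame("wrist"); cv2.imwrite("pics/w2.png",f["color"])
E
```

```text
{'eef_pos': array([562.12, 147.49, 196.33]), 'contact_force': array([-0.81, -0.12,  5.67]), 'wrist_torque': array([0.11, 0.27, 0.04]), 'opening': np.float64(0.21), 'grasp_force': np.float64(44.47), 'clock': np.float64(3.93)}
```

View pics/w2.png

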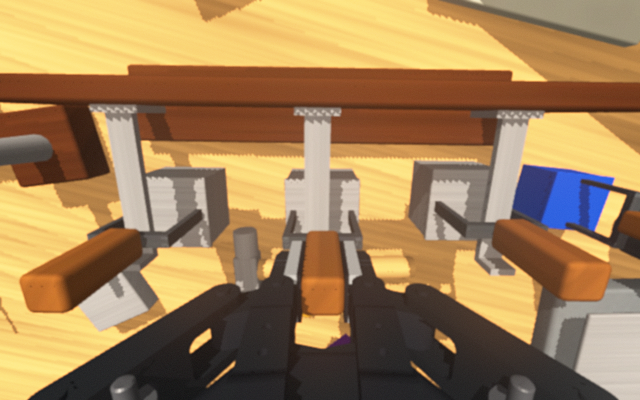

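The fingers hold the middle tin's handle at (323,270). I'll raise it 12 mm and feel the weight.

Call:
send_rows --targets '[0, 0, -0.003, 0, 0, 0, -1, 0, 0, -0.006, 0, 0, 0, -1, 0, 0, -0.009, 0, 0, 0, -1, 0, 0, -0.012, 0, 0, 0, -1, 0, 0, -0.012, 0, 0, 0, -1, 0, 0, -0.012, 0, 0, 0, -1, 0, 0, -0.012, 0, 0, 0, -1, 0, 0, -0.012, 0, 0, 0, -1, 0, 0, -0.012, 0, 0, 0, -1]'

```text
clock: 4.73
eef_pos: [561.9, 147.3, 207.8]
tcp_rot: [3.142, 0.0, 0.26]
contact_force: [0.8, -0.3, -0.6]
opening: 0.204
grasp_force: 43.8
```

Call:
send_rows --targets '[0, 0, 0, 0, 0, 0, -1, 0, 0, 0, 0, 0, 0, -1, 0, 0, 0, 0, 0, 0, -1]'

```text
clock: 4.98
eef_pos: [562.0, 147.3, 207.9]
tcp_rot: [-3.142, 0.0, 0.26]
contact_force: [0.5, 0.4, -0.3]
opening: 0.207
grasp_force: 43.8
```

Light: about 0.5 N against roughly 5 N for the bar. I'll put it back, release and go to tin_c.

Call:
send_rows --targets '[0, 0, 0.004, 0, 0, 0, -1, 0, 0, 0.008, 0, 0, 0, -1, 0, 0, 0.0115, 0, 0, 0, -1, 0, 0, 0.0115, 0, 0, 0, -1, 0, 0, 0.0115, 0, 0, 0, -1, 0, 0, 0.0115, 0, 0, 0, 0, 0, 0, 0.0115, 0, 0, 0, 1, 0, 0, 0.0115, 0, 0, 0, 1, 0, 0, 0.0115, 0, 0, 0, 1, 0, 0, 0.0115, 0, 0, 0, 1, 0, 0, 0.0115, 0, 0, 0, 1]'

```text
clock: 5.9
eef_pos: [562.0, 147.3, 196.5]
tcp_rot: [3.142, -0.0, 0.26]
contact_force: [0.6, -0.6, 0.1]
opening: 0.998
grasp_force: 0.0
```

Call:
send_rows --targets '[0, 0, -0.015, 0, 0, 0, 1, 0, 0, -0.04, 0, 0, 0, 1, 0, 0, -0.065, 0, 0, 0, 1, 0, 0, -0.075, 0, 0, 0, 1, 0.001, 0.02, -0.075, 0, 0, 0, 1, 0.002, 0.045, -0.075, 0, 0, 0, 1, 0.004, 0.075, -0.075, 0, 0, 0, 1, 0.006, 0.098, -0.075, 0, 0, 0, 1, 0.006, 0.104, -0.075, 0, 0, 0, 1, 0.006, 0.104, -0.075, 0, 0, 0, 1]'

```text
clock: 6.73
eef_pos: [594.7, 47.0, 271.0]
tcp_rot: [-3.142, 0.0, 0.258]
contact_force: [-0.4, 0.4, 0.1]
opening: 1.002
grasp_force: 0.0
```

```bash
python3 - <<'E'
from h import *
from rig import r,cams
f=cams.grab_frame("wrist"); s=r.sense(); p=s["eef_pos"]; Rt=R.from_euler('xyz',s["tcp_rot"]); im=f["color"]
cv2.imwrite("pics/w3.png",im); print(p,s["clock"])
for q in [(594.4,47.7,216),(561.5,146.9,216)]: print(proj(f,q))
print(Rt.inv().apply(np.array([594.4,47.7,194])-p))
E
```

```text
[594.32320485  48.08772883 270.97690355] 6.7833
[321.8 230.3]
[158.6 239.9]
[2.50387332e-02 4.34888836e-01 7.69766858e+01]
```

View pics/w3.png

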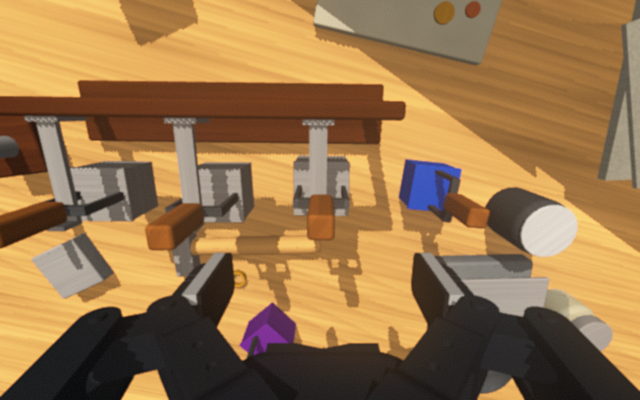

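The middle tin hangs on its hook again (handle at 165,232) and tin_c's handle at (321,225) lies centred under the gripper. I'll grip tin_c and raise it.

Call:
send_rows --targets '[0.002, 0, 0.02, 0, 0, 0, 1, 0.002, 0, 0.045, 0, 0, 0, 1, 0.002, 0, 0.065, 0, 0, 0, 1, 0.002, 0, 0.075, 0, 0, 0, 1, 0.002, 0, 0.075, 0, 0, 0, 1, 0.002, 0, 0.075, 0, 0, 0, -1, 0.002, 0, 0.075, 0, 0, 0, -1, 0.002, 0, 0.075, 0, 0, 0, -1, 0.002, 0, 0.075, 0, 0, 0, -1, 0.002, 0, 0.075, 0, 0, 0, -1, 0.002, 0, 0.075, 0, 0, 0, -1, 0.002, 0, 0.075, 0, 0, 0, -1]'

```text
clock: 7.78
eef_pos: [596.8, 48.9, 197.3]
tcp_rot: [3.142, -0.001, 0.26]
contact_force: [-1.6, 0.5, 5.8]
opening: 0.208
grasp_force: 44.0
```

Call:
send_rows --targets '[0, 0, 0, 0, 0, 0, -1, 0, 0, 0, 0, 0, 0, -1, 0, 0, 0, 0, 0, 0, -1, 0, 0, -0.003, 0, 0, 0, -1, 0, 0, -0.006, 0, 0, 0, -1, 0, 0, -0.009, 0, 0, 0, -1, 0, 0, -0.012, 0, 0, 0, -1, 0, 0, -0.012, 0, 0, 0, -1, 0, 0, -0.012, 0, 0, 0, -1, 0, 0, -0.012, 0, 0, 0, -1, 0, 0, -0.012, 0, 0, 0, -1, 0, 0, -0.012, 0, 0, 0, -1]'

```text
clock: 8.78
eef_pos: [596.4, 48.8, 208.3]
tcp_rot: [-3.142, 0.0, 0.26]
contact_force: [-0.1, -0.1, -0.6]
opening: 0.203
grasp_force: 43.8
```

Call:
send_rows --targets '[0, 0, 0, 0, 0, 0, -1, 0, 0, 0, 0, 0, 0, -1, 0, 0, 0, 0, 0, 0, -1]'

```text
clock: 9.03
eef_pos: [596.4, 48.9, 208.4]
tcp_rot: [-3.142, 0.0, 0.26]
contact_force: [0.3, 0.4, -1.0]
opening: 0.205
grasp_force: 43.8
```

Also light, so tin_a should be the heavy one. I'll put tin_c back and go above tin_a.

Call:
send_rows --targets '[0, 0, 0.004, 0, 0, 0, -1, 0, 0, 0.008, 0, 0, 0, -1, 0, 0, 0.0115, 0, 0, 0, -1, 0, 0, 0.0115, 0, 0, 0, -1, 0, 0, 0.0115, 0, 0, 0, -1, 0, 0, 0.0115, 0, 0, 0, 0, 0, 0, 0.0115, 0, 0, 0, 1, 0, 0, 0.0115, 0, 0, 0, 1, 0, 0, 0.0115, 0, 0, 0, 1, 0, 0, 0.0115, 0, 0, 0, 1, 0, 0, 0.0115, 0, 0, 0, 1]'

```text
clock: 9.95
eef_pos: [596.4, 48.9, 196.9]
tcp_rot: [-3.142, 0.0, 0.26]
contact_force: [-0.7, 0.3, 0.9]
opening: 0.996
grasp_force: 0.0
```

Call:
send_rows --targets '[0, 0, -0.015, 0, 0, 0, 1, 0, 0, -0.04, 0, 0, 0, 1, 0, 0, -0.065, 0, 0, 0, 1, 0, 0, -0.075, 0, 0, 0, 1, -0.001, -0.03, -0.075, 0, 0, 0, 1, -0.002, -0.065, -0.075, 0, 0, 0, 1, -0.004, -0.1, -0.075, 0, 0, 0, 1, -0.005, -0.135, -0.075, 0, 0, 0, 1, -0.006, -0.17, -0.075, 0, 0, 0, 1, -0.006, -0.2, -0.075, 0, 0, 0, 1, -0.006, -0.212, -0.075, 0, 0, 0, 1, -0.006, -0.212, -0.075, 0, 0, 0, 1]'

```text
clock: 10.95
eef_pos: [535.3, 254.5, 271.5]
tcp_rot: [-3.141, 0.0, 0.263]
contact_force: [-0.3, -0.4, 0.0]
opening: 0.998
grasp_force: 0.0
```

```bash
python3 - <<'E'
from h import *
from rig import r,cams
import time
f=cams.grab_frame("wrist"); f=cams.grab_frame("wrist"); s=r.sense(); p=s["eef_pos"]; im=f["color"]
cv2.imwrite("pics/w4.png",im); print(p,s["clock"])
for q in [(534.7,253,216),(535,249,216)]: print(proj(f,q))
E
```

```text
[536.11697975 251.88662963 271.55348212] 11.05
[322.4 231.4]
[328.6 232.5]
```

View pics/w4.png

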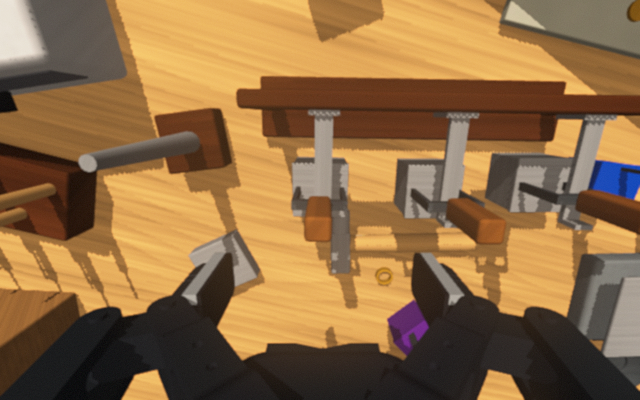

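Tin_a's handle top is at (317,228), about 3 mm to tool −y of the grip centre. The other two tins hang in place.

Call:
send_rows --targets '[0.001, -0.003, 0.02, 0, 0, 0, 1, 0.001, -0.003, 0.045, 0, 0, 0, 1, 0.001, -0.003, 0.065, 0, 0, 0, 1, 0.001, -0.003, 0.075, 0, 0, 0, 1, 0.001, -0.003, 0.075, 0, 0, 0, 1, 0.001, -0.003, 0.075, 0, 0, 0, -1, 0.001, -0.003, 0.075, 0, 0, 0, -1, 0.001, -0.003, 0.075, 0, 0, 0, -1, 0.001, -0.003, 0.075, 0, 0, 0, -1, 0.001, -0.003, 0.075, 0, 0, 0, -1, 0.001, -0.003, 0.075, 0, 0, 0, -1, 0.001, -0.003, 0.075, 0, 0, 0, -1]' --grip_force 60

```text
clock: 12.05
eef_pos: [536.7, 255.6, 197.8]
tcp_rot: [-3.141, -0.001, 0.26]
contact_force: [-0.2, -0.1, 6.5]
opening: 0.203
grasp_force: 58.5
```

Call:
send_rows --targets '[0, 0, 0, 0, 0, 0, -1, 0, 0, 0, 0, 0, 0, -1, 0, 0, 0, 0, 0, 0, -1, 0, 0, -0.003, 0, 0, 0, -1, 0, 0, -0.006, 0, 0, 0, -1, 0, 0, -0.009, 0, 0, 0, -1, 0, 0, -0.012, 0, 0, 0, -1, 0, 0, -0.012, 0, 0, 0, -1, 0, 0, -0.012, 0, 0, 0, -1, 0, 0, -0.012, 0, 0, 0, -1, 0, 0, -0.012, 0, 0, 0, -1, 0, 0, -0.012, 0, 0, 0, -1]'

```text
clock: 13.05
eef_pos: [536.3, 255.3, 208.8]
tcp_rot: [3.142, 0.0, 0.26]
contact_force: [-0.1, 0.1, -5.2]
opening: 0.205
grasp_force: 58.6
```

Call:
send_rows --targets '[0, 0, 0, 0, 0, 0, -1, 0, 0, 0, 0, 0, 0, -1, 0, 0, 0, 0, 0, 0, -1]'

```text
clock: 13.3
eef_pos: [536.4, 255.3, 208.9]
tcp_rot: [-3.142, 0.0, 0.26]
contact_force: [-0.4, 0.3, -5.1]
opening: 0.201
grasp_force: 58.6
```

Heavy: 5.2 N. Now up over the lip, out along −x, then up for the carry.

Call:
send_rows --targets '[0, 0, -0.006, 0, 0, 0, -1, 0, 0, -0.012, 0, 0, 0, -1, 0, 0, -0.012, 0, 0, 0, -1, -0.006, 0, -0.012, 0, 0, 0, -1, -0.016, 0, -0.012, 0, 0, 0, -1, -0.028, 0, -0.012, 0, 0, 0, -1, -0.04, 0, -0.012, 0, 0, 0, -1, -0.052, 0, -0.012, 0, 0, 0, -1, -0.064, 0, -0.012, 0, 0, 0, -1, -0.076, 0, -0.014, 0, 0, 0, -1, -0.084, 0, -0.022, 0, 0, 0, -1, -0.088, 0, -0.034, 0, 0, 0, -1]'

```text
clock: 14.3
eef_pos: [449.3, 232.0, 243.0]
tcp_rot: [3.141, 0.002, 0.26]
contact_force: [-0.9, 0.5, -5.5]
opening: 0.206
grasp_force: 58.7
```

Call:
send_rows --targets '[0, 0, -0.015, 0, 0, 0, -1, 0, 0, -0.03, 0, 0, 0, -1, 0, 0, -0.045, 0, 0, 0, -1, 0, 0, -0.06, 0, 0, 0, -1, 0, 0, -0.065, 0, 0, 0, -1, 0, 0, -0.065, 0, 0, 0, -1]'

```text
clock: 14.8
eef_pos: [452.4, 233.3, 310.4]
tcp_rot: [-3.141, -0.004, 0.26]
contact_force: [-0.8, 0.5, -5.2]
opening: 0.203
grasp_force: 58.9
```

```bash
python3 - <<'E'
from h import *
from rig import r,cams
s=r.sense(); p=s["eef_pos"]; Rt=R.from_euler('xyz',s["tcp_rot"])
print(p,s["contact_force"],s["opening"],s["clock"])
print(Rt.inv().apply(np.array([473.6,-212.9,p[2]])-p).round(1))
E
```

```text
[452.35467793 233.28284763 310.35306633] [-0.75574887  0.50819002 -5.21028213] 0.20290036662909622 14.8
[-94.1 436.7  -0.8]
```

Call:
send_rows --targets '[-0.002, 0.008, 0, 0, 0, 0, -1, -0.005, 0.022, 0, 0, 0, 0, -1, -0.009, 0.042, 0, 0, 0, 0, -1, -0.014, 0.065, 0, 0, 0, 0, -1, -0.019, 0.088, 0, 0, 0, 0, -1, -0.024, 0.111, 0, 0, 0, 0, -1, -0.029, 0.134, 0, 0, 0, 0, -1, -0.034, 0.157, 0, 0, 0, 0, -1, -0.039, 0.18, 0, 0, 0, 0, -1, -0.044, 0.2, 0, 0, 0, 0, -1, -0.046, 0.213, 0, 0, 0, 0, -1, -0.047, 0.218, 0, 0, 0, 0, -1]'

```text
clock: 15.8
eef_pos: [461.2, 7.8, 307.0]
tcp_rot: [3.141, 0.002, 0.258]
contact_force: [0.7, 0.5, -5.3]
opening: 0.205
grasp_force: 59.3
```

Call:
send_rows --targets '[-0.002, 0.008, 0, 0, 0, 0, -1, -0.005, 0.022, 0, 0, 0, 0, -1, -0.009, 0.042, 0, 0, 0, 0, -1, -0.014, 0.065, 0, 0, 0, 0, -1, -0.019, 0.088, 0, 0, 0, 0, -1, -0.024, 0.111, 0, 0, 0, 0, -1, -0.029, 0.134, 0, 0, 0, 0, -1, -0.034, 0.157, 0, 0, 0, 0, -1, -0.039, 0.18, 0, 0, 0, 0, -1, -0.044, 0.2, 0, 0, 0, 0, -1, -0.046, 0.213, 0, 0, 0, 0, -1, -0.047, 0.218, 0, 0, 0, 0, -1]'

```text
clock: 16.8
eef_pos: [472.6, -214.0, 307.6]
tcp_rot: [-3.142, 0.0, 0.259]
contact_force: [-0.5, -0.1, -5.6]
opening: 0.203
grasp_force: 59.4
```

```bash
python3 - <<'E'
from h import *
from rig import r,cams
f=cams.grab_frame("side"); f2=cams.grab_frame("wrist"); s=r.sense(); p=s["eef_pos"]; Rt=R.from_euler('xyz',s["tcp_rot"])
print(p,s["tcp_rot"],s["contact_force"],s["opening"],s["clock"])
print(Rt.inv().apply(np.array([473.6,-212.9,p[2]])-p).round(1))
im=f["color"].copy(); w=f2["color"].copy()
for g,i in ((f,im),(f2,w)):
    for dx,dy in ((0,0),(60,0),(-60,0),(0,60),(0,-60)):
        a=.29; q=(473.6+dx*np.cos(a)-dy*np.sin(a),-212.9+dx*np.sin(a)+dy*np.cos(a),64)
        u=proj(g,q).astype(int); cv2.circle(i,tuple(map(int,u)),2,(0,0,255),-1)
a=cv2.resize(im[80:230,230:430],(400,300),interpolation=cv2.INTER_CUBIC)
b=cv2.resize(w,(400,250)); b=cv2.copyMakeBorder(b,0,50,0,0,cv2.BORDER_CONSTANT)
cv2.imwrite("pics/m.png",np.hstack([a,b]))
E
```

```text
[ 472.47940389 -212.8233354   307.59028383] [-3.14079190e+00  4.26047980e-04  2.58906004e-01] [ 0.15386198  1.00825968 -5.02552565] 0.20239333299465428 16.9
[ 1.1  0.4 -0. ]
```

View pics/m.png

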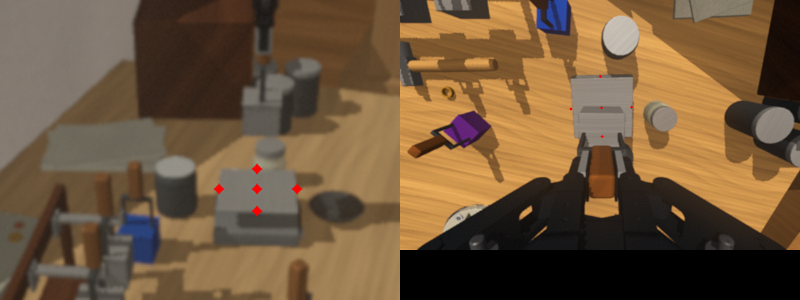

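The picture shows the pan under the markers, centred at (257,188) in the left half, and the tin hanging upright above it. I'll lower it, the last part slowly.

Call:
send_rows --targets '[0.001, 0, 0.006, 0, 0, 0, -1, 0.001, 0, 0.018, 0, 0, 0, -1, 0.001, 0, 0.032, 0, 0, 0, -1, 0.001, 0, 0.046, 0, 0, 0, -1, 0.001, 0, 0.06, 0, 0, 0, -1, 0.001, 0, 0.074, 0, 0, 0, -1, 0.001, 0, 0.085, 0, 0, 0, -1, 0.001, 0, 0.093, 0, 0, 0, -1, 0.001, 0, 0.098, 0, 0, 0, -1, 0.001, 0, 0.1, 0, 0, 0, -1, 0.001, 0, 0.1, 0, 0, 0, -1]'

```text
clock: 17.82
eef_pos: [473.5, -212.3, 207.8]
tcp_rot: [-3.141, 0.0, 0.26]
contact_force: [-0.1, 0.0, -5.8]
opening: 0.204
grasp_force: 59.4
```

Call:
send_rows --targets '[0, 0, 0.001, 0, 0, 0, -1, 0, 0, 0.002, 0, 0, 0, -1, 0, 0, 0.003, 0, 0, 0, -1, 0, 0, 0.004, 0, 0, 0, -1, 0, 0, 0.005, 0, 0, 0, -1, 0, 0, 0.006, 0, 0, 0, -1, 0, 0, 0.007, 0, 0, 0, -1, 0, 0, 0.008, 0, 0, 0, -1, 0, 0, 0.009, 0, 0, 0, -1, 0, 0, 0.01, 0, 0, 0, -1, 0, 0, 0.01, 0, 0, 0, -1, 0, 0, 0.01, 0, 0, 0, -1]'

```text
clock: 18.82
eef_pos: [473.5, -212.5, 198.0]
tcp_rot: [3.142, -0.0, 0.26]
contact_force: [-0.6, -0.3, -3.3]
opening: 0.202
grasp_force: 59.7
```

Contact: the pan now carries about 2 N. I'll go on until it carries the tin's whole weight.

Call:
send_rows --targets '[0, 0, 0.001, 0, 0, 0, -1, 0, 0, 0.002, 0, 0, 0, -1, 0, 0, 0.003, 0, 0, 0, -1, 0, 0, 0.004, 0, 0, 0, -1, 0, 0, 0.005, 0, 0, 0, -1, 0, 0, 0.006, 0, 0, 0, -1, 0, 0, 0.006, 0, 0, 0, -1, 0, 0, 0.006, 0, 0, 0, -1]'

```text
clock: 19.48
eef_pos: [473.5, -212.5, 192.0]
tcp_rot: [3.142, -0.0, 0.26]
contact_force: [-1.5, 0.2, -0.6]
opening: 0.204
grasp_force: 60.1
```

Call:
send_rows --targets '[0, 0, 0.001, 0, 0, 0, -1, 0, 0, 0.001, 0, 0, 0, -1, 0, 0, 0.001, 0, 0, 0, -1, 0, 0, 0.001, 0, 0, 0, -1]' --grip_force 20

```text
clock: 19.82
eef_pos: [473.5, -212.5, 191.1]
tcp_rot: [3.142, -0.0, 0.26]
contact_force: [-0.3, 0.2, -0.1]
opening: 0.206
grasp_force: 60.2
```

Call:
send_rows --targets '[0, 0, 0, 0, 0, 0, -0.5, 0, 0, 0, 0, 0, 0, -0.2, 0, 0, 0, 0, 0, 0, 0.2, 0, 0, 0, 0, 0, 0, 0.6, 0, 0, 0, 0, 0, 0, 1, 0, 0, 0, 0, 0, 0, 1, 0, 0, 0, 0, 0, 0, 1, 0, 0, 0, 0, 0, 0, 1]'

```text
clock: 20.48
eef_pos: [473.5, -212.5, 191.0]
tcp_rot: [3.142, -0.0, 0.26]
contact_force: [-0.3, -0.4, 0.7]
opening: 0.999
grasp_force: 0.0
```

Call:
send_rows --targets '[0, 0, -0.01, 0, 0, 0, 1, 0, 0, -0.03, 0, 0, 0, 1, 0, 0, -0.05, 0, 0, 0, 1, 0, 0, -0.075, 0, 0, 0, 1, 0, 0, -0.1, 0, 0, 0, 1, 0, 0, -0.125, 0, 0, 0, 1, 0, 0, -0.145, 0, 0, 0, 1, 0, 0, -0.145, 0, 0, 0, 1, 0, 0, -0.145, 0, 0, 0, 1, 0, 0, -0.145, 0, 0, 0, 1]'

```text
clock: 21.32
eef_pos: [473.1, -212.4, 335.8]
tcp_rot: [-3.141, 0.0, 0.26]
contact_force: [-0.1, -0.2, -0.4]
opening: 1.001
grasp_force: 0.0
```

```bash
python3 - <<'E'
from h import *
from rig import r,cams
f=cams.grab_frame("wrist"); s=r.sense(); print(s["eef_pos"],s["clock"],s["contact_force"])
im=f["color"]; hsv=cv2.cvtColor(im,cv2.COLOR_BGR2HSV)
m=cv2.morphologyEx(cv2.inRange(hsv,(4,150,60),(14,255,255)),cv2.MORPH_CLOSE,np.ones((3,3)))
for c in cv2.findContours(m,0,2)[0]:
    if cv2.contourArea(c)>150: print(cv2.boundingRect(c))
for z in (210,157): print(z,proj(f,(473.5,-212.5,z)))
# hanging tins from top vs. start
t=cams.grab_frame("top")["color"]; o=cv2.imread("pics/top0.png")
print(cv2.absdiff(t,o)[155:210,235:305].mean(), cv2.absdiff(t,o)[155:225,190:235].mean())
for c in ((247,181),(288,167)):
    T=o[c[1]-8:c[1]+9,c[0]-8:c[0]+9]; W=t[c[1]-16:c[1]+17,c[0]-16:c[0]+17]
    _,v,_,l=cv2.minMaxLoc(cv2.matchTemplate(W,T,cv2.TM_CCOEFF_NORMED)); print("shift px",l[0]-8,l[1]-8,v)
E
```

```text
[ 472.93277381 -212.24359565  335.20238679] 21.3667 [-0.40410447 -0.15814808  0.15404605]
(582, 257, 58, 133)
(39, 210, 55, 32)
(313, 180, 20, 31)
(212, 0, 24, 15)
210 [323.2 199.3]
157 [323.1 185.3]
3.8993073593073593 9.69015873015873
shift px 0 0 0.9504052996635437
shift px 0 0 0.9704137444496155
```

Call:
send_rows --targets '[0, 0, 0, 0, 0, 0, 1, 0, 0, 0, 0, 0, 0, 1, 0, 0, 0, 0, 0, 0, 1, 0, 0, 0, 0, 0, 0, 1, 0, 0, 0, 0, 0, 0, 1, 0, 0, 0, 0, 0, 0, 1]'

```text
clock: 21.92
eef_pos: [473.5, -212.5, 335.9]
tcp_rot: [-3.141, 0.0, 0.26]
contact_force: [0.4, -0.7, 0.3]
opening: 1.0
grasp_force: 0.0
```

```bash
python3 -c "
from rig import r
print(r.sign_off())"
```

```text
the job is handed in; nothing more can be done
None
```

The heavy tin was tin_a, the left one (about 5.2 N); it stands upright on the middle of the scale's pan, tin_b and tin_c hang on their own hooks, and I handed the job in at about 22 s (no verdict was returned).

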